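Return the copper ring from the lidded crate to its stack

TASK

A copper pastry ring has ended up in the wrong crate. Slide the crate's white lid open by its red rib, lift out the copper ring and set it down gently and squarely on top of the stack of two copper rings on the wooden board, then slide the lid fully shut. Leave the other rings and everything else where they are.

Things in the scene. Friction and masses are not known exactly. Their poses are not given: they have to be found in the camera images.
- crate: blue open crate, fixed; outside 170 (its x) by 270 (its y) by 62 tall, walls and floor 5; origin under its centre on the table. Three rings stand in a row along its y, in any order, with about 50 free on their x sides but only 15 to 30 between them. Two aluminium runners beside it, 183 apart, top 64 above the table, carry the lid and run on to 380 from the origin along +y
- lid (a joint): slide of the opaque white lid (190 by 270, 6 thick, top 70 above the table), in m: 0 = fully shut over the crate, at its stop; grows as the lid moves along the crate's +y; 0.24 = fully open, at its stop. It may start a little open. 1 to 3 N moves it slowly, and it stays where it is left
- lid_rib (a point): centre of the red rib standing on the lid's middle, for pushing or pinching: 70 long along the crate's x, 12 thick along the crate's y, 32 tall (its top is 102 above the table); it moves with the lid
- copper_center (a point): the copper-coloured ring in the crate, the one to move: open pastry ring standing with its axis upright, 54 outside diameter, 48 inside, 45 tall, about 130 g; this point is its centre, half-way up (27.5 above the table in the crate)
- copper_stack_top_center (a point): upper ring of the stack of two copper-coloured rings on the board: same size as the others; this point is its centre, half-way up (83.5 above the table; its top edge is at 106). The stack is loose
- copper_stack_low_center (a point): lower ring of the copper stack, loose: same size; centre, half-way up
- steel_stack_top_center (a point): upper ring of the stack of two bright steel rings, beside the copper stack on the board (the two may be either way round), about 150 away, loose: same size; centre, half-way up
- steel_stack_low_center (a point): lower ring of the steel stack, loose: same size; centre, half-way up
- crate_steel_center (a point): bright steel ring that stays in the crate: same size; centre, half-way up
- crate_black_center (a point): black non-stick ring that stays in the crate: same size; centre, half-way up
- board: fixed pale wooden board under the stacks, 330 (its x) by 140 by 16 thick; origin under its centre
- jar: amber jar with a green cap, 64 diameter, 100 tall, loose, standing beyond the crate; origin under its centre
- loaf_tin: small loaf tin, 60 by 120 by 45 tall, loose, standing beyond the crate; origin under its centre
- can: pale metal can with a yellow label, 74 diameter, 110 tall, loose, standing beyond the crate; origin under its centre
Things that resemble listed ones, but are neither listed nor needed, are in the scene too. Leave any blue look-alike of the part that bears copper_stack_top_center alone.

How it is judged:
By the outcome, as a careful person would: the job done as asked, in the order asked, and still so for the second after the job is handed in, with the robot touching nothing.
It also fails if it takes over 72 s, if anything falls off the work surface, if the arm or the gripper's body presses on something with over 40 N, if the wrist force passes 120 N, or if a joint passes its speed limit or range.

ROBOT

A 6-joint arm with a two-finger parallel gripper is mounted at the origin on the work surface. World frame = base frame: x ahead of the robot, y to its left, z up, the work surface at z = 0. Lengths are in mm, angles in rad, forces in N, time in s.
With the tool pointing down it reaches from about 350 to 975 mm from the base axis. Payload 7.1 kg.
Tool frame: the origin (TCP) lies on the front face of the gripper's body, between the roots of the fingers; the fingertips stand 80 mm ahead of it and the grasp point (between the pads) lies 61 mm ahead of it (env.tips_ahead is the distance from the TCP to the fingertips, in mm); z points along the fingers, y is the direction in which the jaws open and shut (so a half turn about z gives the same grasp; the last joint's range is limited). The gripper opens to 88 mm and grips with 3 to 60 N. Pads are 20 mm wide; open, the fingers measure 115 mm over their backs; the gripper's body (75 mm by 178 mm) begins 61 mm behind the grasp point.
Start: joints at [-1.174, 0.423, 1.63, -0, 1.089, -0.019], TCP at [252.467, -571.722, 302.675] pointing down, gripper open.
Joint ranges: [-3, 3], [-0.9, 2.11], [0.09, 2.58], [-1.31, 4.45], [0.11, 2.69], [-2.54, 2.54]. Speed limits (rad/s): [2.39, 2.39, 3.01, 3.14, 3.14, 3.14].

INTERFACE

Orientations are given as a unit quaternion [x, y, z, w].
In Python, from station import env, set_gripper, viewer, workorder gives the robot as it stands. Calls block until the motion is done:
- env.reach(position, orientation): joint-space move of the TCP to a pose.
- env.move_l(position, rot=None, rate=150, f_stop=None): straight line of the TCP; rot=None keeps the orientation; rate is the mean speed in mm/s. With f_stop (N) it stops when the force on the tool has changed by that much, and returns True; else False.
- env.move_joints(angles): joint-space move.
- set_gripper(opening): finger opening in mm; the grip force is fixed at half the most; returns when the fingers have stopped.
- env.hold(seconds).
- env.ik(position, orientation): joint angles nearest the present ones, or None.
- env.read_state(): the state.
- viewer.camera(name): name is "scene" or "top" or "wrist"; returns the picture (384x512x3 uint8, blue, green, red); there is no depth.
- viewer.camera_params(name): a dict with "fx", "fy", "cx", "cy" (pixels), "pose" (4x4, takes a point from camera to world coordinates); the wrist camera has in their place "tool_from_camera" (4x4, takes a point from camera to tool coordinates, whose origin is the TCP and whose axes are the flange's). Camera axes: x right, y up, looking along -z (the intrinsics and any distortion apply to the point x, -y, -z); pixel columns grow to the right and rows downward; lengths in mm; the calibration is good to about 2 mm. A picture is of the moment at which its call begins: read the wrist's pose just before it. camera_params takes no time and is no camera call.
A pose or a line that the arm cannot do raises env.IKError and nothing moves.
- workorder.sign_off(): hands the job in, once; it reports no verdict.
The state is a dict: "time_s": time; "qpos": joint angles; "dq": joint speeds; "tau": joint torques, N m; "tool_pos": TCP position; "orientation": TCP orientation; "force": force on the tool from outside, world axes, zero at the start; "wrist_torque": the same for the moment, N m; "width": finger opening in mm.
Only numpy, scipy, OpenCV 4.12 (cv2) and the standard library are available. Lean on these libraries where they do the work, as an engineer would, in place of code of your own. Each camera call takes 0.05 s, during which the arm holds its last target.

## Working session

There is one attempt and no reset: what is moved stays moved. The work goes in short steps, each a Python script; the robot and the scene stay as the last script left them, time stands still between calls to the robot, and variables do not carry over. Pictures are saved under pics/ and viewed, and the job is handed in when it is done.

```bash
ls; mkdir -p pics; python3 - <<'E'
from station import env,set_gripper,viewer,workorder
import cv2,numpy as np
for n in("scene","top","wrist"):
    cv2.imwrite(f"pics/a_{n}.png",viewer.camera(n)); p=viewer.camera_params(n)
    print(n,{k:(np.round(v,3).tolist()) if not isinstance(v,str) else v for k,v in p.items()})
s=env.read_state();print(s)
E
```

```text
pics
scene {'fx': 359.715, 'fy': 359.715, 'cx': 249.22, 'cy': 182.853, 'pose': [[0.693, -0.551, 0.466, 977.731], [0.721, 0.527, -0.449, -525.27], [0.002, 0.647, 0.763, 838.361], [0.0, 0.0, 0.0, 1.0]]}
top {'fx': 350.733, 'fy': 350.733, 'cx': 255.335, 'cy': 188.274, 'pose': [[0.027, 0.984, -0.175, 359.447], [-1.0, 0.025, -0.016, -80.436], [-0.011, 0.176, 0.984, 912.702], [0.0, 0.0, 0.0, 1.0]]}
wrist {'fx': 287.701, 'fy': 287.701, 'cx': 260.517, 'cy': 190.104, 'tool_from_camera': [[0.001, 0.962, 0.274, 75.247], [1.0, -0.001, -0.0, 0.479], [-0.0, 0.274, -0.962, -81.911], [0.0, 0.0, 0.0, 1.0]]}
{'time_s': 0.15, 'qpos': array([-1.17404100e+00,  4.23672211e-01,  1.63049374e+00,  7.46595728e-06,
        1.08859632e+00, -1.90129756e-02]), 'dq': array([ 0.00116409, -0.00151424, -0.00224117,  0.00227466,  0.00167976,
        0.00015072]), 'tau': array([ 9.08146521e-04, -5.44982779e+01, -2.73919076e+01,  6.44687237e-02,
        2.04566738e-02, -4.25641917e-05]), 'tool_pos': array([ 252.32255833, -571.44068654,  302.08403566]), 'orientation': array([ 9.78469985e-01,  2.06388338e-01, -1.06551213e-04, -5.75033602e-04]), 'force': array([-0.30195533, -0.80537791,  1.00519734]), 'wrist_torque': array([ 0.04071345, -0.00218969,  0.03361342]), 'width': 87.73789229993471}
```

View pics/a_scene.png

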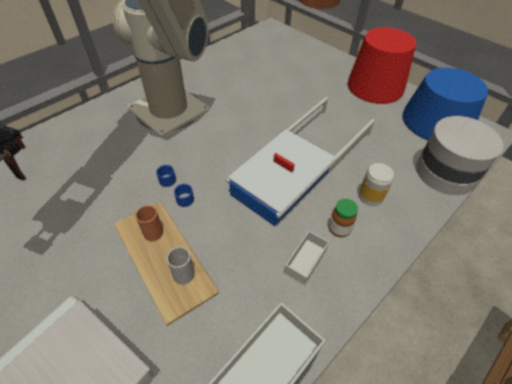

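View pics/a_top.png

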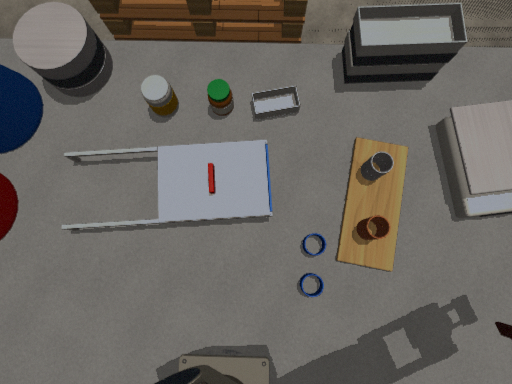

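View pics/a_wrist.png

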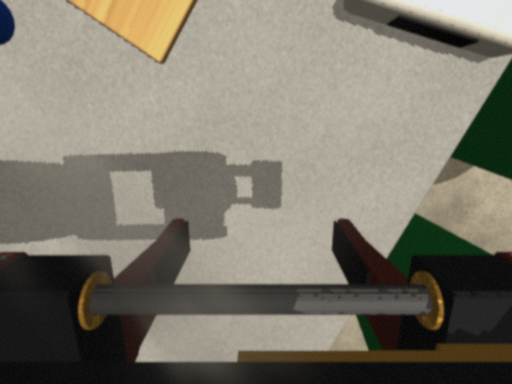

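The lid looks nearly shut. The rib is at about (211,178) in the top view. The copper stack is at (374,227), the steel stack at (377,165), and the blue decoys are at (314,245) and (311,285). Next I measure these.

```bash
cat > h.py <<'E'
import cv2,numpy as np
from station import env,set_gripper,viewer,workorder
from scipy.spatial.transform import Rotation as R
def cam(n,state=None):
    p=viewer.camera_params(n)
    if n=="wrist":
        s=state or env.read_state(); T=np.eye(4);T[:3,:3]=R.from_quat(s["orientation"]).as_matrix();T[:3,3]=s["tool_pos"]
        P=T@np.array(p["tool_from_camera"])
    else: P=np.array(p["pose"])
    return p,P
def ray(c,uv):
    p,P=c; d=np.array([(uv[0]-p["cx"])/p["fx"],-(uv[1]-p["cy"])/p["fy"],-1.]); return P[:3,3],P[:3,:3]@d
def onz(c,uv,z):
    o,d=ray(c,uv); return (o+d*(z-o[2])/d[2])
def proj(c,X):
    p,P=c; q=P[:3,:3].T@(np.array(X)-P[:3,3]); return np.array([p["cx"]+p["fx"]*q[0]/-q[2],p["cy"]-p["fy"]*q[1]/-q[2]])
def quat(th): # tool down, tool y axis along world angle th
    y=np.array([np.cos(th),np.sin(th),0]);z=np.array([0,0,-1.]);x=np.cross(y,z)
    return R.from_matrix(np.c_[x,y,z]).as_quat()
def tri(rs):
    A=np.zeros((3,3));b=np.zeros(3)
    for o,d in rs:
        d=d/np.linalg.norm(d);M=np.eye(3)-np.outer(d,d);A+=M;b+=M@o
    return np.linalg.solve(A,b)
E
python3 - <<'E'
from h import *
im=cv2.imread("pics/a_top.png");sc=cv2.imread("pics/a_scene.png")
def crop(i,x0,y0,x1,y1,k,n): cv2.imwrite(n,cv2.resize(i[y0:y1,x0:x1],None,fx=k,fy=k,interpolation=cv2.INTER_CUBIC))
crop(im,50,130,290,240,3.3,"pics/b1.png");crop(im,330,130,420,280,4,"pics/b2.png");crop(sc,110,190,230,320,4.5,"pics/b3.png")
hsv=cv2.cvtColor(im,cv2.COLOR_BGR2HSV)
red=(((hsv[...,0]<6)|(hsv[...,0]>174))&(hsv[...,1]>150)&(hsv[...,2]>80)).astype(np.uint8)
red[:, :190]=0;red[:,235:]=0;red[:150]=0;red[220:]=0
ct=max(cv2.findContours(red,0,1)[0],key=cv2.contourArea);r=cv2.minAreaRect(ct);print(r)
c=cam("top")
print("rib",onz(c,r[0],102))
v,s,_=c[0],0,0
hs=cv2.cvtColor(sc,cv2.COLOR_BGR2HSV)
# white lid
wm=((hsv[...,1]<45)&(hsv[...,2]>170)).astype(np.uint8);wm[:, :120]=0;wm[:,300:]=0;wm[:125]=0;wm[240:]=0
wm=cv2.morphologyEx(wm,cv2.MORPH_OPEN,np.ones((7,7)))
ct=max(cv2.findContours(wm,0,1)[0],key=cv2.contourArea);r=cv2.minAreaRect(ct);print(r)
for p in cv2.boxPoints(r): print("lid",p,onz(c,p,70))
E
```

```text
((210.6077423095703, 177.0469512939453), (28.118976593017578, 4.677736282348633), 86.98721313476562)
rib [528.23846837  39.22263505 102.        ]Traceback (most recent call last):
  File "<stdin>", line 16, in <module>
ValueError: max() iterable argument is empty
```

```bash
echo
```

```text
(no output)
```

View pics/b1.png

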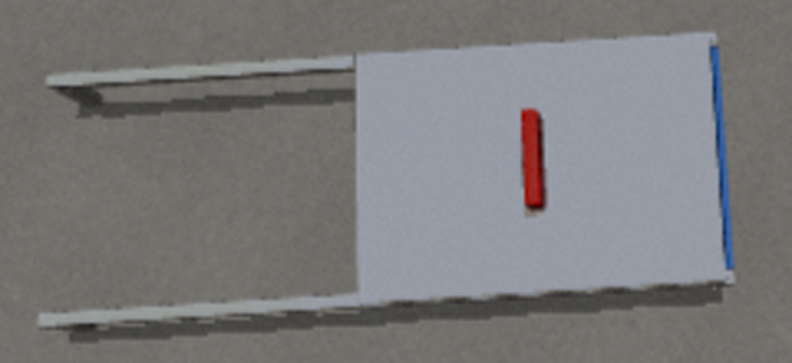

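View pics/b2.png

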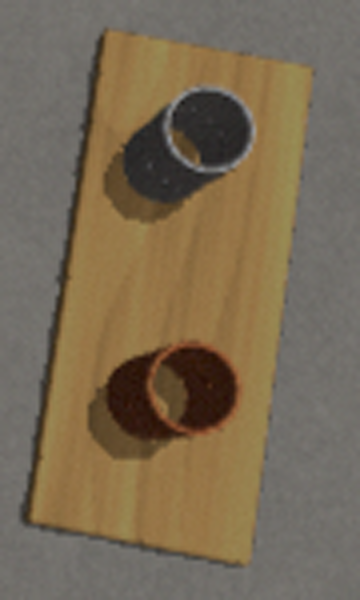

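View pics/b3.png

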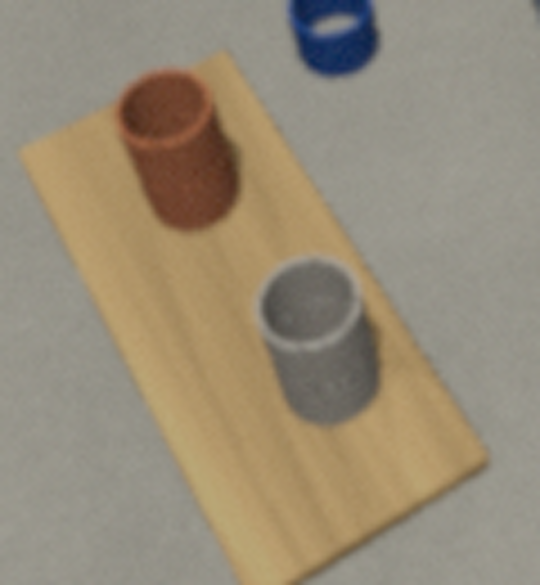

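```bash
python3 - <<'E'
from h import *
c=cam("top")
f=lambda u,v:((u+.5)/3.3-.5+50,(v+.5)/3.3-.5+130)
for n,u,v,z in [("runL far",46,77,64),("runR far",39,317,64),("runL near",714,35,64),("runR near",733,277,64),("lid",356,55,70),("lid",357,303,70),("lid",711,42,70),("lid",726,272,70),("rib",522,110,102),("rib",537,109,102),("rib",527,206,102),("rib",542,206,102)]:
    print(n,onz(c,f(u,v),z).round(1))
# rings: bright rims in top/scene
im=cv2.imread("pics/a_top.png")
g=lambda u,v:((u+.5)/4-.5+330,(v+.5)/4-.5+130)
print("cu",onz(c,g(194,389),106),"st",onz(c,g(210,129),106))
s=cam("scene");k=lambda u,v:((u+.5)/4.5-.5+110,(v+.5)/4.5-.5+190)
print("cu",onz(s,k(166,109),106),"st",onz(s,k(310,302),106))
# scene rib
E
```

```text
runL far [588.8 418.8  64. ]
runR far [406.6 401.3  64. ]
runL near [634.2 -90.2  64. ]
runR near [ 449.4 -108.2   64. ]
lid [610.1 180.8  70. ]
lid [422.6 165.8  70. ]
lid [626.7 -88.   70. ]
lid [ 452.2 -102.8   70. ]
rib [562.3  47.5 102. ]
rib [563.3  36.7 102. ]
rib [492.2  40.4 102. ]
rib [492.4  29.7 102. ]
cu [ 420.8046807  -349.96661555  106.        ] st [ 573.96554632 -364.56890856  106.        ]
cu [ 427.01146376 -348.80101828  106.        ] st [ 578.37448044 -362.9010129   106.        ]
```

```bash
cat >> h.py <<'E'
YAW=0.087
ey=np.array([-np.sin(YAW),np.cos(YAW),0]);ex=np.array([np.cos(YAW),np.sin(YAW),0])
O=np.array([530.4,33.4,0])
E
python3 - <<'E'
from h import *
q=quat(-np.pi/2+YAW); rib=np.array([527.6,38.6,0])
print(env.ik(rib+[0,0,230],q),env.ik(rib+240*ey+[0,0,158],q), env.ik(rib+[0,0,158],q))
env.reach(rib+[0,0,240],q); set_gripper(40)
s=env.read_state();print(s["time_s"],s["tool_pos"],s["width"])
im=viewer.camera("wrist");cv2.imwrite("pics/c.png",im)
E
```

```text
[ 5.05346280e-02  3.84918522e-01  1.89526703e+00 -4.44089210e-16
  8.61407099e-01  1.53433095e+00] [ 4.80704065e-01  5.55996236e-01  1.81905892e+00 -4.44089210e-16
  7.66537492e-01  1.96450039e+00] [ 5.05346280e-02  5.02901624e-01  1.92826574e+00 -4.44089210e-16
  7.10425289e-01  1.53433095e+00]
3.4167 [527.59857298  38.63969682 239.99823467] 40.230405402291446
```

View pics/c.png

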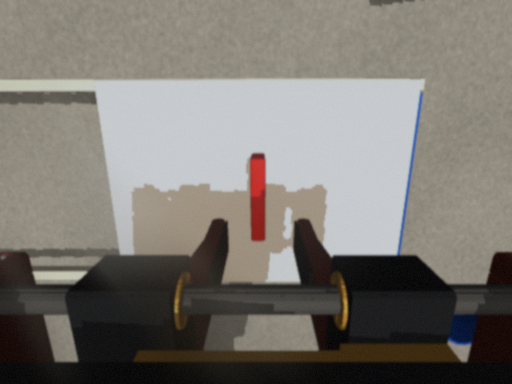

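The rib (col 258) is centred between the fingers, at cols 220 and 300. I lower and slide the lid open.

```bash
python3 - <<'E'
from h import *
rib=np.array([527.6,38.6,0])
print(env.move_l(rib+[0,0,159],rate=120,f_stop=15))
print(env.move_l(rib+258*ey+[0,0,159],rate=60,f_stop=14))
s=env.read_state();print(s["time_s"],s["tool_pos"],(s["tool_pos"]-O)@ey,s["force"])
p=s["tool_pos"]; p=p-6*ey; env.move_l(p,rate=60); env.move_l(p+[0,0,40],rate=120)
cv2.imwrite("pics/d_top.png",viewer.camera("top"))
q=quat(YAW-0)
# view of crate from above: camera is at tool +x side
q2=quat(YAW) ; v=O-40*ex+[0,0,300]
for a in (YAW,YAW+np.pi):
    try: print(a,env.ik(O+[0,0,260],quat(a)))
    except Exception as e: print(e)
E
```

```text
False
True
8.05 [505.62599693 287.93508411 158.62117142] 255.72502386177885 [ 0.07545483 -1.63833117  0.8723524 ]
0.087 [ 4.04948873e-02  3.43878944e-01  1.87026839e+00 -4.44089210e-16
  9.27445325e-01 -4.65051127e-02]
3.2285926535897933 None
```

View pics/d_top.png

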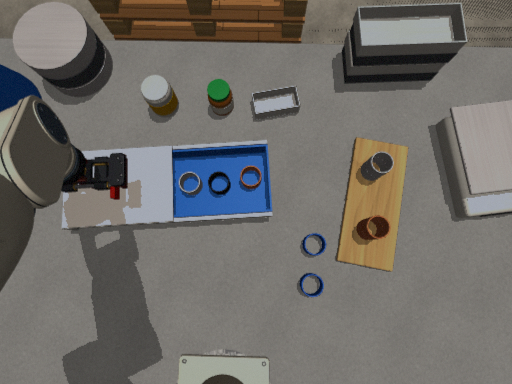

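Lid is open. In the top view the crate holds steel (189,182), black (219,183) and copper (251,177).

```bash
python3 - <<'E'
from h import *
im=cv2.imread("pics/d_top.png");c=cam("top")
P=onz(c,(250.5,177),50);print(P,(P-O)@ex,(P-O)@ey)
set_gripper(88)
env.reach([P[0],P[1],215],quat(YAW)); env.hold(.2)
s=env.read_state();print(s["time_s"],s["tool_pos"])
im=viewer.camera("wrist");cv2.imwrite("pics/e.png",im)
print(proj(cam("wrist",s),[P[0],P[1],50]))
np.save("s_e.npy",s,allow_pickle=True)
E
```

```text
[541.67353588 -53.49524516  50.        ] 3.6805449432096444 -87.54615829477761
11.7917 [541.73654173 -53.11791742 214.97737494]
[260.01336154 195.03557306]
```

View pics/e.png

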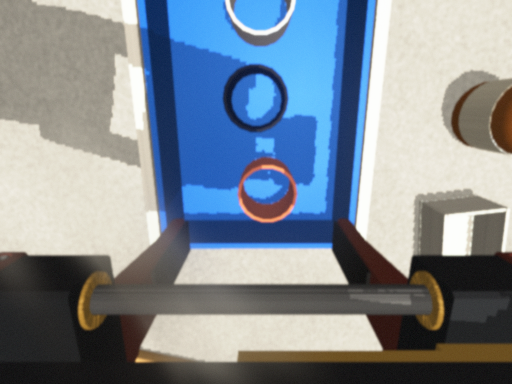

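```bash
cat >> h.py <<'E'
def coppermask(im):
    h=cv2.cvtColor(im,cv2.COLOR_BGR2HSV)
    return ((h[...,0]<16)|(h[...,0]>176))&(h[...,1]>90)&(h[...,2]>40)
E
python3 - <<'E'
from h import *
im=cv2.imread("pics/e.png");s=np.load("s_e.npy",allow_pickle=True).item();c=cam("wrist",s)
m=coppermask(im)
m[:150]=0;m[240:]=0;m[:,:225]=0;m[:,310:]=0
m=m.astype(np.uint8)
ct=max(cv2.findContours(m,0,1)[0],key=cv2.contourArea);print(cv2.boundingRect(ct))
# hi-sat rim view
cv2.imwrite("pics/e2.png",cv2.resize(im[145:235,225:315],None,fx=6,fy=6,interpolation=cv2.INTER_CUBIC))
# bottom half of contour = top rim outer edge: map onto z=50, circle fit
pts=np.array([onz(c,p,50)[:2] for p in ct[:,0].astype(float) if p[1]>190])
from scipy.optimize import least_squares
r=least_squares(lambda x:np.hypot(*(pts-x[:2]).T)-x[2],[541,-53,27]);print(r.x)
r2=least_squares(lambda x:np.hypot(*(pts-x[:2]).T)-27,[541,-53]);print(r2.x,np.abs(r2.fun).max())
print((np.r_[r2.x,0]-O)@ex,(np.r_[r2.x,0]-O)@ey)
E
```

```text
(239, 159, 57, 63)
[547.9233251  -53.27411851  24.96336957]
[547.69697952 -50.67989752] 2.1638383631827196
9.925833615765596 -85.26483738356403
```

View pics/e2.png

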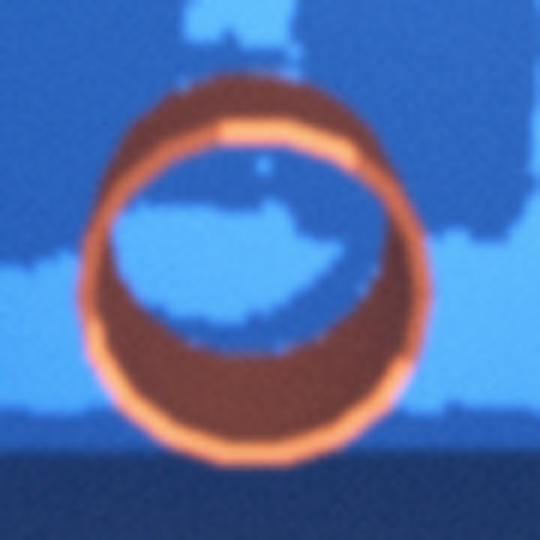

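```bash
python3 - <<'E'
from h import *
s=np.load("s_e.npy",allow_pickle=True).item();c=cam("wrist",s)
A=onz(c,(267,193.2),50);print(A,(A-O)@ex,(A-O)@ey)
env.move_l([A[0],A[1],160],rate=150); env.hold(.1)
s=env.read_state();print(s["time_s"],s["tool_pos"])
im=viewer.camera("wrist");cv2.imwrite("pics/f.png",im);c=cam("wrist",s)
print(proj(c,[A[0],A[1],50]))
np.save("s_f.npy",s,allow_pickle=True)
E
```

```text
[547.75261104 -51.23429331  50.        ] 9.933083122148586 -85.82197022322923
12.4583 [548.26382164 -51.29123207 160.85407867]
[259.07427929 216.35278994]
```

View pics/f.png

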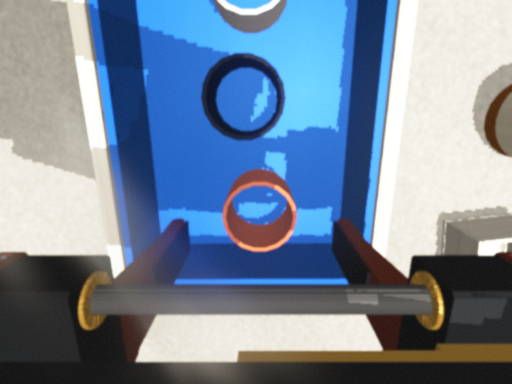

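Ring rim is centred at (260,216), matching the prediction of (259,216). I go down and grip.

```bash
python3 - <<'E'
from h import *
A=np.array([547.75,-51.23,0])
print(env.move_l(A+[0,0,97],rate=90,f_stop=10)); 
set_gripper(50); s=env.read_state();print(s["time_s"],s["tool_pos"],s["width"],s["force"])
env.move_l(A+[0,0,150],rate=80)
env.move_l(A+[0,0,290],rate=200)
s=env.read_state();print(s["time_s"],s["width"],s["force"])
cv2.imwrite("pics/g.png",viewer.camera("wrist"))
# above the copper stack
B=np.array([424,-349.4,0])
for a in (YAW,YAW-.3,YAW-.6,YAW-.9): print(a,env.ik(B+[0,0,260],quat(a)))
E
```

```text
False
14.0 [547.77759069 -51.24028096  97.14309817] 52.47464984567603 [-0.14327812  0.48313527  2.05572254]
15.6583 52.4295992071148 [-0.1634164   0.57393034 -1.15450833]
0.087 [-7.10899561e-01  3.68566566e-01  1.83148600e+00 -4.44089210e-16
  9.41540088e-01 -7.97899561e-01]
-0.213 [-7.10899561e-01  3.68566566e-01  1.83148600e+00 -4.44089210e-16
  9.41540088e-01 -4.97899561e-01]
-0.513 [-7.10899561e-01  3.68566566e-01  1.83148600e+00 -4.44089210e-16
  9.41540088e-01 -1.97899561e-01]
-0.8130000000000001 [-7.10899561e-01  3.68566566e-01  1.83148600e+00 -4.44089210e-16
  9.41540088e-01  1.02100439e-01]
```

View pics/g.png

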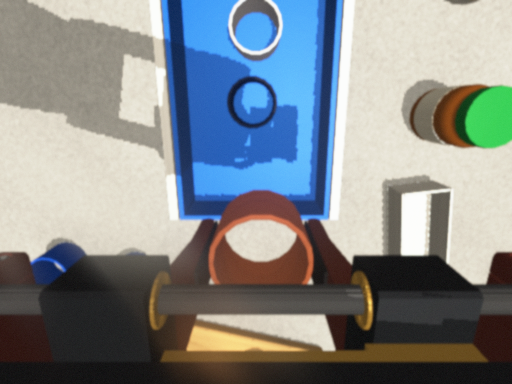

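```bash
python3 - <<'E'
from h import *
B=np.array([424,-349.4,0])
env.reach(B-75*ey+[0,0,275],quat(YAW)); env.hold(.4)
s=env.read_state();print(s["time_s"],s["tool_pos"],s["width"])
im=viewer.camera("wrist");cv2.imwrite("pics/i.png",im)
np.save("s_i.npy",s,allow_pickle=True)
c=cam("wrist",s);print(proj(c,B+[0,0,106]))
cv2.imwrite("pics/i2.png",cv2.resize(im[80:300,160:360],None,fx=2.7,fy=2.7,interpolation=cv2.INTER_CUBIC))
p=viewer.camera_params("wrist");T=np.linalg.inv(p["tool_from_camera"])
def pt(X):
    q=T@np.r_[X,1];return p["cx"]+p["fx"]*q[0]/-q[2],p["cy"]-p["fy"]*q[1]/-q[2]
for X in [(27,0,47),(27,0,92),(24,0,47),(0,27,47),(0,-27,47),(-24,0,92)]:print(X,np.round(pt(X),1))
E
```

```text
17.5583 [ 430.83216053 -423.76470487  275.08632272] 52.578499792920276
[259.7812849  107.97813998]
(27, 0, 47) [259.7 212. ]
(27, 0, 92) [259.9 187.1]
(24, 0, 47) [259.7 217.9]
(0, 27, 47) [313.5 262.7]
(0, -27, 47) [205.9 262.6]
(-24, 0, 92) [259.9 259.9]
```

View pics/i.png

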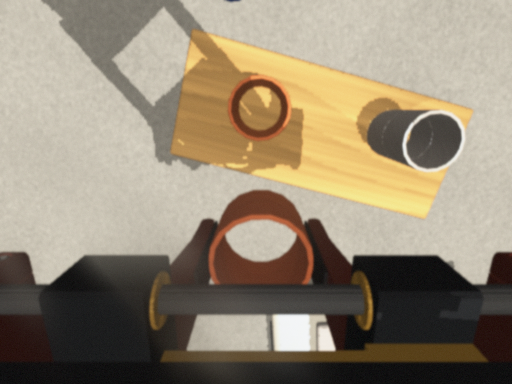

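View pics/i2.png

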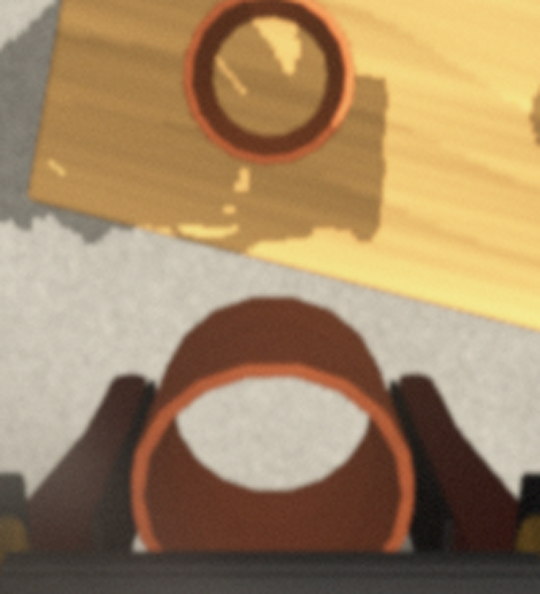

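```bash
python3 - <<'E'
from h import *
from scipy.optimize import least_squares
im=cv2.imread("pics/i.png");s=np.load("s_i.npy",allow_pickle=True).item();c=cam("wrist",s)
cv2.imwrite("pics/i3.png",cv2.resize(im[65:150,215:305],None,fx=6,fy=6,interpolation=cv2.INTER_CUBIC))
h=cv2.cvtColor(im,cv2.COLOR_BGR2HSV)
for row in (107,): print([tuple(map(int,h[row,x])) for x in range(222,240)])
m=((h[...,0]<11)|(h[...,0]>176))&(h[...,1]>110)
m[:70]=0;m[145:]=0;m[:,:222]=0;m[:,298:]=0
m=cv2.morphologyEx(m.astype(np.uint8),cv2.MORPH_OPEN,np.ones((2,2)))
ct=max(cv2.findContours(m,0,1)[0],key=cv2.contourArea);print(cv2.boundingRect(ct),cv2.fitEllipse(ct))
pts=np.array([onz(c,p,106)[:2] for p in ct[:,0].astype(float)])
r=least_squares(lambda x:np.hypot(*(pts-x[:2]).T)-x[2],[424,-349,27],loss="soft_l1");print(r.x,np.abs(r.fun).max())
E
```

```text
[(17, 147, 167), (17, 143, 170), (17, 140, 169), (17, 145, 167), (17, 148, 165), (15, 155, 166), (11, 169, 174), (9, 174, 183), (9, 177, 176), (9, 176, 138), (10, 178, 102), (11, 168, 88), (10, 168, 91), (9, 164, 92), (11, 173, 90), (12, 185, 88), (13, 166, 106), (16, 154, 134)]
(230, 79, 55, 62) ((258.4302062988281, 109.70337677001953), (52.18484878540039, 57.58261489868164), 154.3319549560547)
[ 423.19570278 -351.49571504   22.56282064] 5.310054625399751
```

View pics/i3.png

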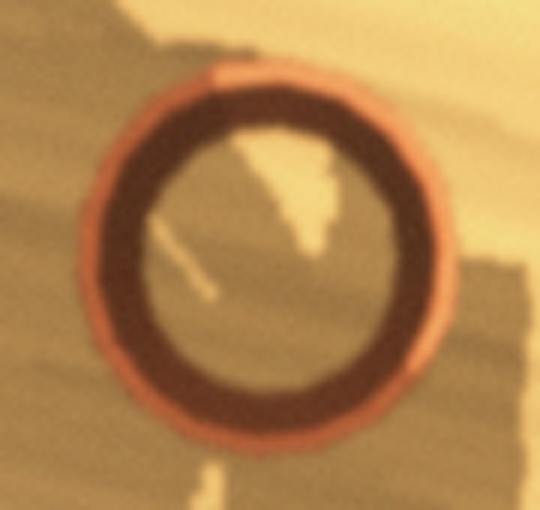

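```bash
python3 - <<'E'
from h import *
s=np.load("s_i.npy",allow_pickle=True).item();c=cam("wrist",s)
S=onz(c,(259.4,107.3),106);print(S)
T=S+1.1*ey-0.5*ex;T[2]=0;np.save("T.npy",T)
env.move_l(T+[0,0,275],rate=100);env.move_l(T+[0,0,208],rate=80);env.hold(.3)
s=env.read_state();print(s["time_s"],s["tool_pos"],T,s["width"],s["force"])
for n in("scene","top"):
    im=viewer.camera(n);cv2.imwrite(f"pics/j_{n}.png",im)
    u=proj(cam(n),[T[0],T[1],106]).astype(int);print(n,u)
    cv2.imwrite(f"pics/j_{n}c.png",cv2.resize(im[max(0,u[1]-50):u[1]+50,u[0]-50:u[0]+50],None,fx=6,fy=6,interpolation=cv2.INTER_CUBIC))
E
```

```text
[ 423.63374833 -348.88360251  106.        ]
19.8167 [ 423.15404921 -347.91874376  208.36339546] [ 423.04006007 -347.83120798    0.        ] 52.3629942345795 [-0.70543422  0.12509419 -0.90328869]
scene [145 212]
top [377 225]
```

View pics/j_scenec.png

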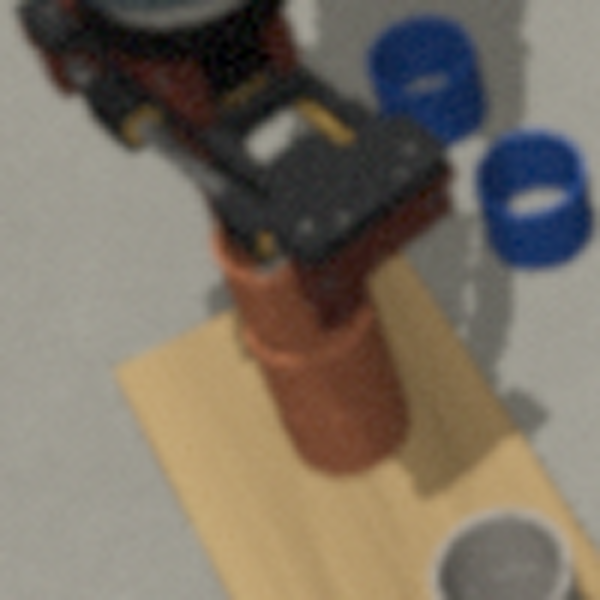

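View pics/j_topc.png

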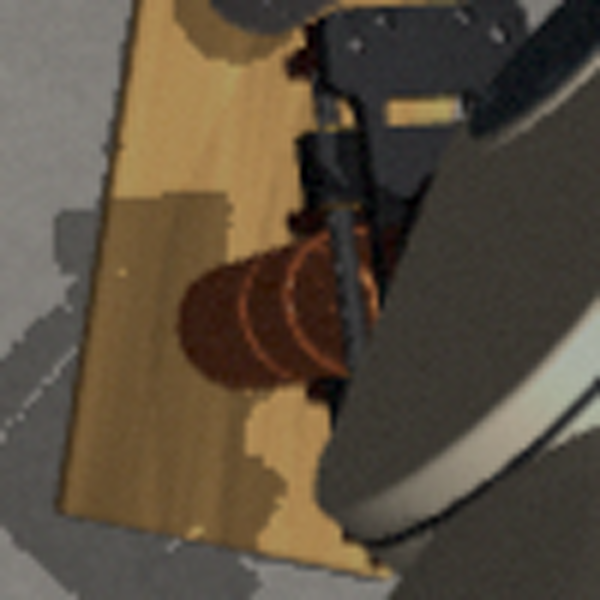

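Held ring and stack silhouettes line up in both views (scene left edge is one line from (218,245) to (290,450)). I set it down gently.

```bash
python3 - <<'E'
from h import *
T=np.load("T.npy")
print(env.move_l(T+[0,0,201],rate=30,f_stop=3))
r=env.move_l(T+[0,0,195.5],rate=10,f_stop=2.0)
s=env.read_state();print(r,s["time_s"],s["tool_pos"],s["force"],s["width"])
cv2.imwrite("pics/k.png",cv2.resize(viewer.camera("scene")[150:270,85:205],None,fx=5,fy=5,interpolation=cv2.INTER_CUBIC))
E
```

```text
False
True 20.6917 [ 423.171399   -347.92942305  198.1092632 ] [-0.25384358  0.43451167  4.58212373] 52.58405441522916
```

View pics/k.png

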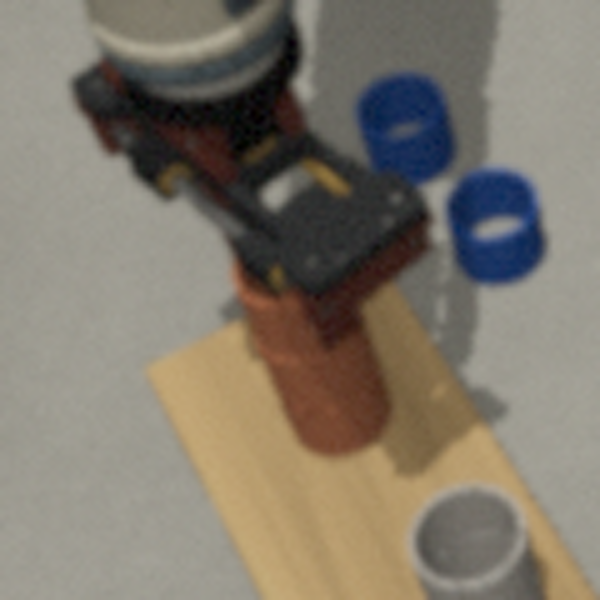

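Contact came at the expected height (198.1), and the three rings form one straight column. I release.

```bash
python3 - <<'E'
from h import *
T=np.load("T.npy")
set_gripper(80); env.hold(.2)
s=env.read_state();print(s["time_s"],s["tool_pos"],s["width"],s["force"])
env.move_l(T+[0,0,260],rate=70); env.move_l(T+[0,0,330],rate=150)
env.move_l(T-20*ey+[0,0,330],rate=100);env.hold(.2)
s=env.read_state();print(s["time_s"]);cv2.imwrite("pics/l_w.png",viewer.camera("wrist"))
np.save("s_l.npy",s,allow_pickle=True)
for n in("scene",):
    im=viewer.camera(n);cv2.imwrite("pics/l_scene.png",im)
    cv2.imwrite("pics/l.png",cv2.resize(im[150:270,85:205],None,fx=5,fy=5,interpolation=cv2.INTER_CUBIC))
E
```

```text
21.5667 [ 422.6525628  -347.52425076  197.34005743] 79.94645010730336 [ 0.6771972  -0.06817664  0.00747361]
23.775
```

View pics/l.png

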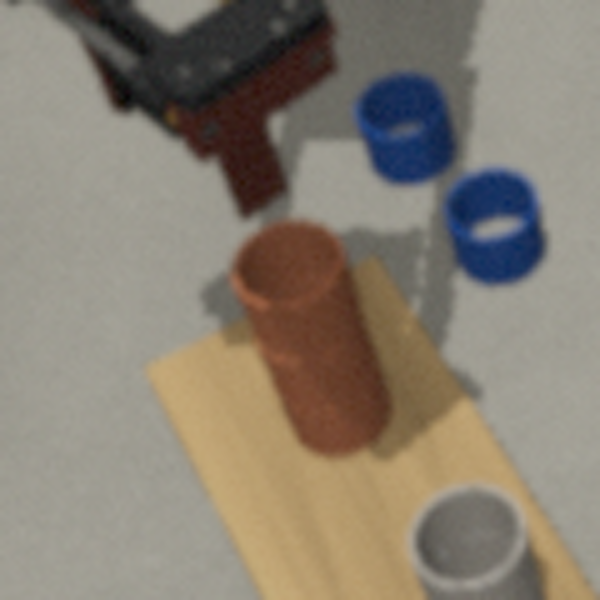

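View pics/l_w.png

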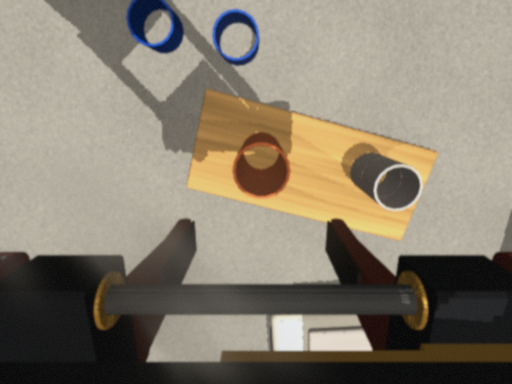

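The three rings form a straight column. In the wrist view the top rim is at about (262,170) and the steel stack is unmoved. Next I close the lid.

```bash
python3 - <<'E'
from h import *
q=quat(-np.pi/2+YAW)
C=np.array([506.8,274.0,0])
env.reach(C+[0,0,240],q); set_gripper(40);env.hold(.1)
s=env.read_state();print(s["time_s"],s["tool_pos"])
im=viewer.camera("wrist");cv2.imwrite("pics/m.png",im);c=cam("wrist",s)
print(proj(c,C+[0,0,102]))
im=viewer.camera("top");cv2.imwrite("pics/m_top.png",im)
E
```

```text
27.125 [506.76390161 274.0262453  239.99574151]
[259.94352272 205.18057678]
```

View pics/m.png

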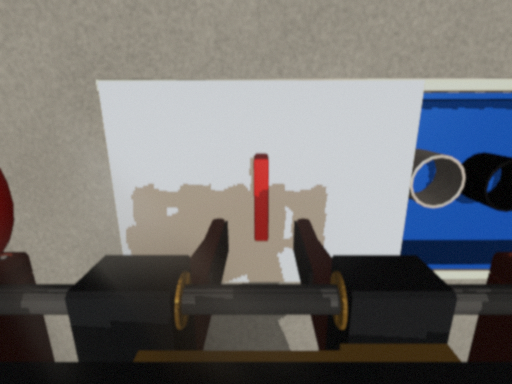

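View pics/m_top.png

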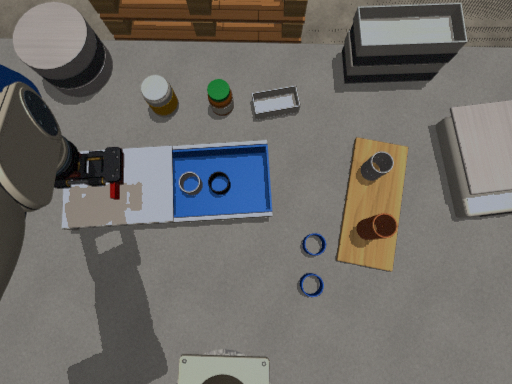

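Rib (261,197) is centred between the fingers. I lower and push it shut.

```bash
python3 - <<'E'
from h import *
C=np.array([506.8,274.0,0])
print(env.move_l(C+[0,0,159],rate=120,f_stop=15))
print(env.move_l(C-245*ey+[0,0,159],rate=70,f_stop=14))
s=env.read_state();print(s["time_s"],(s["tool_pos"]-O)@ey,s["force"])
print(env.move_l(s["tool_pos"]-25*ey,rate=15,f_stop=12))
s=env.read_state();print(s["time_s"],(s["tool_pos"]-O)@ey,s["force"],s["width"])
p=s["tool_pos"]+8*ey
env.move_l(p,rate=40);env.move_l(p+[0,0,140],rate=150)
env.reach([430,330,330],quat(-np.pi/2+YAW)); env.hold(.3)
print(env.read_state()["time_s"])
for n in("top","scene"): cv2.imwrite(f"pics/n_{n}.png",viewer.camera(n))
im=cv2.imread("pics/n_top.png")
cv2.imwrite("pics/n1.png",cv2.resize(im[130:240,150:410],None,fx=3,fy=3,interpolation=cv2.INTER_CUBIC))
E
```

```text
False
False
31.7 -3.2234591566491453 [0.29267187 0.36836469 0.18906955]
True
32.5417 -12.657310502028393 [0.79510203 3.08698217 2.07892492] 40.1572181412431
35.475
```

View pics/n1.png

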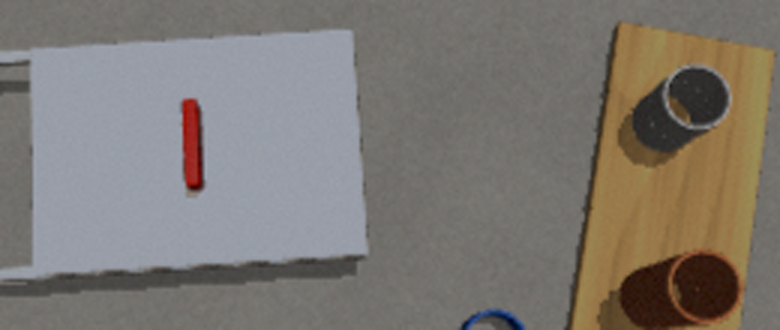

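View pics/n_scene.png

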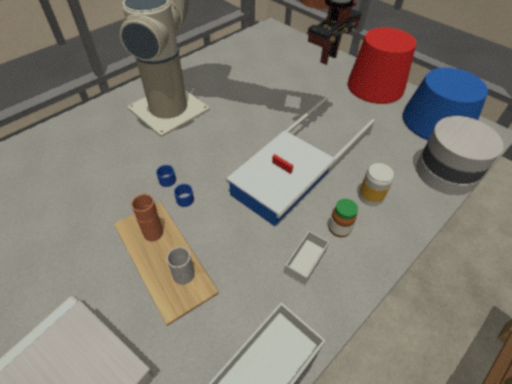

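```bash
python3 - <<'E'
from h import *
for f,z,b in (("n",151,(330,190,420,280)),("a",106,(330,190,420,280))):
  for n in ("top","scene"):
    im=cv2.imread(f"pics/{f}_{n}.png");c=cam(n);u=proj(c,[423.6,-348.9,z]);print(f,n,u)
    x,y=int(u[0])-18,int(u[1])-18
    cv2.imwrite(f"pics/q_{f}{n}.png",cv2.resize(im[y:y+36,x:x+36],None,fx=10,fy=10,interpolation=cv2.INTER_CUBIC)); print(x,y)
rows=[np.hstack([cv2.imread(f"pics/q_{f}{n}.png") for f in "an"]) for n in("top",)]
rows+= [np.hstack([cv2.imread(f"pics/q_{f}{n}.png") for f in "an"]) for n in("scene",)]
cv2.imwrite("pics/q.png",cv2.resize(np.vstack(rows),(600,600)))
E
```

```text
n top [384.53374557 224.15493996]
366 206
n scene [141.60768003 202.09823539]
123 184
a top [377.61367668 225.63451827]
359 207
a scene [145.69966595 213.0459696 ]
127 195
```

View pics/q.png

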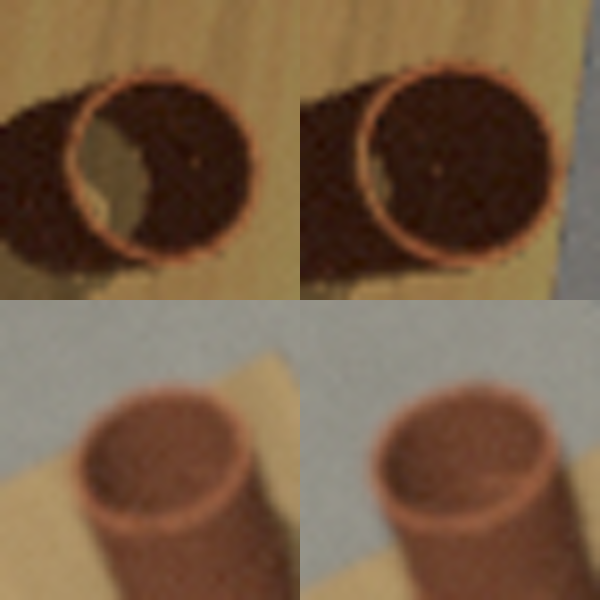

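In both cameras the placed ring's rim sits within about 1 mm of the original stack's axis. The lid covers the crate with no blue wall showing. I hand in.

```bash
python3 - <<'E'
from h import *
workorder.sign_off(); print(env.read_state()["time_s"])
E
```

```text
the job is handed in; nothing more can be done
the job is handed in; nothing more can be done
```

The copper ring now stands on top of the copper stack, the lid is shut, and the job was handed in at about 36 s of the 72 s allowed. The hand-in reports no verdict.

- **Opening the lid:** I pushed the red rib with the fingers on either side of it until the lid hit its open stop.
- **Moving the ring:** I gripped the copper ring across the crate's x. I lowered it onto the stack until a light touch of about 4–5 N, at the expected height of 198.1 mm TCP, then released it.
- **Closing the lid:** I pushed the lid back to its closed stop. The lid travelled about 240 mm between stops, the full stroke. The top view shows no blue crate wall past its edge.

**Last checks:**
- The placed ring's rim is within about 1 mm of the stack's original axis in both the top and scene views.
- The steel stack, the rings left in the crate (last seen just before closing), the blue look-alikes, the jar, the tin and the can look undisturbed by eye.
- The arm was clear of everything at hand-in.

**What disagreed:**
- My first top-view reading of the copper ring in the crate was about 6 mm off the wrist camera's. I used the wrist reading, and a closer wrist view agreed with it.
- An automatic circle fit of the stack rim was poor, so I took that centre from the rim edges read off an enlarged picture.

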